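# Lay the levelling beam down on its cork rest

## Task

In the guitar workshop, tip the upright levelling beam over onto the cork rest of its board, easing it down so that it lands gently and never drops, and then push it along until its foot end is right up against the wooden stop. Use only the fingertips or the outside of the fingers: do not lift or carry the beam. Leave the two bottles and the screwdriver where they are.

Things in the scene. Friction and masses are not known exactly. Their poses are not given: they have to be found in the camera images.
- jig: Fixed plywood board on the bench, 300 x 120 x 12 mm; origin at the centre of its underside on the bench, x along its length from the stop to the rest, z up. A wooden stop crosses its -x end and a cork-topped rest crosses it at x = +35 mm; the 100 mm beyond the rest are bare.
- jig_stop (a point): Middle of the foot of the stop's working face, 12 mm above the bench (in the board's frame -130, 0, 12 mm). The stop is a hardwood strip 20 mm thick, 120 mm wide, 40 mm high above the board; its face looks along the board's +x.
- jig_rest (a point): Crown of the rest, 54 mm above the bench (in the board's frame 35, 0, 54 mm). The rest is a 30 mm wide wooden bar, 110 mm long across the board, topped by a round cork roll of radius 12 mm whose axis is 42 mm above the bench.
- beam: Loose levelling beam: closed aluminium box tube with flat black end caps, 30 (its x) x 50 (its y) x 220 mm (its z), 0.22 to 0.35 kg, centre of mass at its middle. It stands on the board 4 to 12 mm in front of the stop, its x axis along the board's x within 0.1 rad. Origin: centre of its lower end face, 12 mm above the bench. A brown abrasive strip covers its -x face, which ends up on top.
- beam_heel (a point): Middle of the beam's lower -x edge (beam frame -15, 0, 0 mm): the edge that finally touches the stop, being then the upper edge of the foot end. The beam tips towards +x about its opposite lower edge, passes its balance at 8 degrees, and that edge grips the board by friction but may creep back towards the stop.
- beam_top (a point): Centre of the beam's upper end face (beam frame 0, 0, 220 mm), which comes down beyond the rest. Once home the beam slopes about 15 degrees up to this end, which overhangs the rest by about 45 mm. Pushed level, low on this end, it may rise off the rest: push down along its slope.
- amber_mid (a point): Bystander: loose amber glass bottle with a black cap, 42 mm across and 85 mm tall, standing on the bench; point on its axis half-way up.
- glue_mid (a point): Bystander: loose white glue bottle, 36 mm across, 90 mm tall to its thin nozzle, standing on the bench; point on its axis 30 mm up.
- driver_grip (a point): Bystander: loose screwdriver with a red handle lying on the bench; the middle of its handle.
Mind the look-alikes: they are no part of the job. Of the things that look like the beam, the largest one is meant.

How it is judged:
By the outcome, as a careful person would: the job done as asked, in the order asked, and still so for the second after the job is handed in, with the robot touching nothing.
It also fails if it takes over 58 s, if anything falls off the work surface, if the arm or the gripper's body presses on something with over 40 N, if the wrist force passes 120 N, or if a joint passes its speed limit or range.

## Robot

A 7-joint arm with a two-finger parallel gripper is mounted at the origin on the work surface. World frame = base frame: x ahead of the robot, y to its left, z up, the work surface at z = 0. Lengths are in m, angles in rad, forces in N, time in s.
With the tool pointing down it reaches from about 0.425 to 0.975 m from the base axis. Payload 16.7 kg.
Tool frame: the origin (TCP) lies between the finger pads; the fingertips stand 22 mm ahead of it and the grasp point (between the pads) lies 3 mm ahead of it (bot.tip_extent is the distance from the TCP to the fingertips, in m); z points along the fingers, y is the line along which they close (so a half turn about z gives the same grasp; the last joint's range is limited). The gripper opens to 85 mm and grips with 20 to 120 N. Pads are 22 mm wide; open, the fingers measure 114 mm over their backs; the gripper's body (76 mm by 85 mm) begins 54 mm behind the grasp point. The pads swing forward as they close: fully open they stand 13 mm farther back than shut.
Start: joints at [0.982, 0.426, 0.074, 1.606, -0.034, 1.111, -0.067], TCP at [0.287, -0.611, 0.253] pointing down, gripper open.
Joint ranges: [-2.85, 2.85], [-0.5, 2.14], [-1.23, 1.37], [0.21, 2.46], [-1.02, 4.16], [0.16, 2.05], [-2.73, 2.73]. Speed limits (rad/s): [1.89, 1.89, 2.39, 2.39, 3.01, 3.01, 3.01].

## Interface

Orientations are given as a 3x3 rotation matrix whose columns are the frame's x, y, z axes.
In Python, from bench import bot gives the robot as it stands.
- The arm moves only by the tool servo_tool, never from a script. Its argument "series" is a list of rows, each a list of 7 numbers: the opening, from 0 (shut) to 1 (fully open), then the shift along the world's x, y, z in mm, then the turn, a rotation vector about the world's x, y, z in degrees. A call has 1 to 10 rows; each row is the pose to reach, as a shift and turn from the pose commanded when the call began; what a row does not reach only later rows make up. A row lasts 1/8 s, in which the tool goes at most 62.5 mm and 10.7 degrees, less where a joint would pass 70% of its speed; a pose out of reach is approached as far as the arm can. A call with a gripper value outside its range is refused whole. The fingers move at their own pace and stop on an object; the grip force is fixed at half the most. Time passes only in rows, so rows that repeat a pose let the fingers close. It gives the time, the measured TCP pose, the force, the opening and the grip force at its end, in the units of the state.
- bot.state(): the state, without advancing time (a new reading comes with each control period).
- bot.snapshot(name): name is "scene" or "top" or "wrist"; returns (picture, depth): 420x560x3 uint8, red, green, blue; 420x560 float32, m along the optical axis (not along the pixel's ray), 0 where there is no reading.
- bot.camera_params(name): a dict with "vertical_fov" (degrees; the focal length in pixels is half the picture's height over the tangent of half this angle, whatever the lens; pixels are square), "cx", "cy" (the principal point, pixels), "world_from_camera" (4x4, takes a point from camera to world coordinates). Camera axes: x right, y up, looking along -z (the intrinsics and any distortion apply to the point x, -y, -z); pixel columns grow to the right and rows downward; lengths in m; the calibration is good to about 2 mm. A picture is of the moment at which its call begins: read the wrist's pose just before it. camera_params takes no time and is no camera call; for the wrist camera it gives the pose at the moment of the call.
- bot.finish_job(): hands the job in; it is judged then, once.
The state is a dict: "time_s": time; "joint_positions": joint angles; "qd": joint speeds; "tau": joint torques, N m; "eef_pos": TCP position; "tcp_rot": TCP orientation; "contact_force": force on the tool from outside, world axes, zero at the start; "ft_torque": the same for the moment, N m; "finger_gap": finger opening in m; "grasp_force": force on a finger pad.
Only numpy, scipy, OpenCV 4.12 (cv2) and the standard library are available. Lean on these libraries where they do the work, as an engineer would, in place of code of your own. Each camera call takes 0.05 s, during which the arm holds its last target. There are 200 camera calls.

## Working session

There is one attempt and no reset: what is moved stays moved. The work goes in short steps, Python scripts to look and compute and a tool call to move; the robot and the scene stay as the last step left them, time stands still between calls to the robot, and variables do not carry over. Pictures are saved under pics/ and viewed, at most 11 in all, crops included, and the job is handed in when it is done.

Besides the shell and the picture viewer there is one more tool, called in YAML: its name, and indented under it one key for each argument. servo_tool: Moves the arm, as the interface text tells. Its arguments: {"type":"object","properties":{"series":{"type":"array"}},"required":["series"]}

```bash
mkdir -p pics; cat > h.py <<'E'
import numpy as np, cv2
from bench import bot
def snap(n,f):
    p=bot.camera_params(n); im,d=bot.snapshot(n)
    cv2.imwrite('pics/'+f+'.png',im[:,:,::-1]); np.savez('pics/'+f+'.npz',im=im,d=d,T=p['world_from_camera'],k=[p['vertical_fov'],p['cx'],p['cy']])
    return im,d,p
def cloud(f):
    z=np.load('pics/'+f+'.npz'); d=z['d']; fov,cx,cy=z['k']; F=210/np.tan(np.radians(fov/2))
    v,u=np.mgrid[:420,:560]; P=np.stack([(u-cx)/F*d,-(v-cy)/F*d,-d,np.ones_like(d)],-1)@z['T'].T
    P=P[...,:3].copy(); P[d==0]=np.nan
    return P
E
python3 - <<'E'
from h import *
for n in('scene','top'):
    im,d,p=snap(n,n+'0'); print({k:v for k,v in p.items()})
a=cv2.imread('pics/scene0.png');b=cv2.imread('pics/top0.png')
cv2.imwrite('pics/a.png',a)
E
```

```text
{'vertical_fov': 51.5575509374788, 'cx': 275.30934734420487, 'cy': 211.01043157421543, 'world_from_camera': array([[ 0.57637591, -0.42325752,  0.69903068,  1.10375367],
       [ 0.81686521,  0.27449779, -0.50732849, -0.42086149],
       [ 0.02284822,  0.86342576,  0.50395825,  0.5397606 ],
       [ 0.        ,  0.        ,  0.        ,  1.        ]])}
{'vertical_fov': 50.5104641951953, 'cx': 281.93323010881574, 'cy': 205.05961981617392, 'world_from_camera': array([[ 0.02501952,  0.98914885, -0.14477075,  0.4413708 ],
       [-0.99958607,  0.02681064,  0.01043404, -0.05891529],
       [ 0.01420222,  0.14444977,  0.98941021,  1.13776257],
       [ 0.        ,  0.        ,  0.        ,  1.        ]])}
```

View pics/scene0.png

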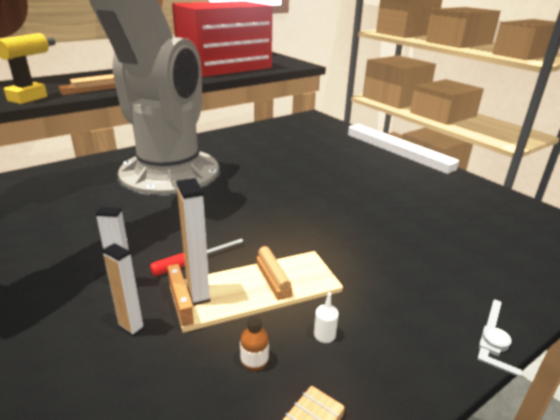

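View pics/top0.png

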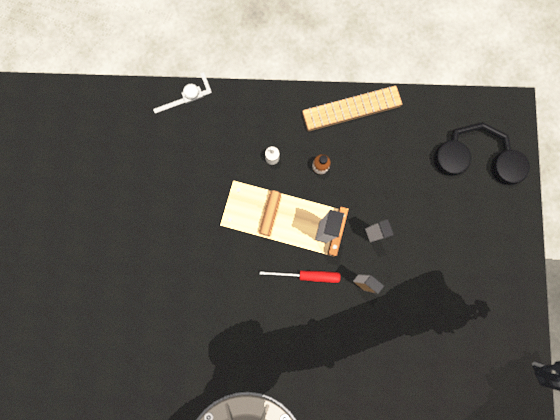

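The scene shows the beam upright at (195,245) on the board, with two shorter look-alikes at (112,230) and (125,290). In the top view the board runs from the stop at (340,232) to its bare end at (228,205). The bottles are at (272,155) and (321,163), and the driver grip is at (320,277).

```bash
python3 - <<'E'
from h import *
np.set_printoptions(precision=4,suppress=True)
P=cloud('top0');Q=cloud('scene0')
for n,C in(('top',P),('scene',Q)):
    x,y,z=C[...,0],C[...,1],C[...,2]
    roi=(x>0.3)&(x<.75)&(y>-.3)&(y<.3)
    m=roi&(abs(z-.012)<.004)
    im=np.load('pics/%s0.npz'%n)['im'].astype(int)
    m&=(im[...,0]>150)
    pts=C[m][:,:2].astype(np.float32); print(n,'board',m.sum(),cv2.minAreaRect(pts),np.median(z[m]))
    for lo,hi in((.225,.245),(.15,.2225),(.047,.06)):
        m=roi&(z>lo)&(z<hi)
        k,l,s,c=cv2.connectedComponentsWithStats(m.astype('u1'))
        for i in range(1,k):
            if s[i,4]>20: 
              q=C[l==i]; print(lo,c[i],s[i,4],q.mean(0),cv2.minAreaRect(q[:,:2].astype(np.float32)))
for r,(u,v) in {'amber':(321,160),'glue':(272,152),'drv':(320,277),'restcrown':(269,213),'beamtop':(331,218)}.items(): print(r,P[v,u])
E
```

```text
top board 3953 ((0.572517991065979, -0.07355543971061707), (0.31296584010124207, 0.2928992211818695), 84.26351165771484) 0.011893630651803377
0.225 [333.2891 223.2546] 377 [ 0.5391 -0.1745  0.2324] ((0.5394672155380249, -0.17466440796852112), (0.030790584161877632, 0.05046817660331726), 76.60856628417969)
0.15 [325.6    229.3048] 105 [ 0.5305 -0.1638  0.1869] ((0.5344812870025635, -0.16263824701309204), (0.055848315358161926, 0.024446766823530197), 18.71646499633789)
0.15 [382.3663 228.0792] 101 [ 0.5392 -0.2929  0.1581] ((0.5371823906898499, -0.2962852716445923), (0.036214884370565414, 0.016861440613865852), 19.21811866760254)
0.15 [373.2568 284.388 ] 183 [ 0.4159 -0.272   0.1585] ((0.41558387875556946, -0.2725256085395813), (0.03665082901716232, 0.02251817099750042), 52.18217086791992)
0.047 [271.2857 154.0336] 119 [ 0.7281 -0.0405  0.0543] ((0.7305220365524292, -0.04093329980969429), (0.03333000838756561, 0.032619934529066086), 1.666398286819458)
0.047 [320.8586 164.101 ] 99 [ 0.7058 -0.1649  0.0545] ((0.7093894481658936, -0.16585996747016907), (0.040066808462142944, 0.03865852579
[... 1608 characters left out ...]
0.02414444461464882), 20.725343704223633)
0.047 [135.4259 307.    ] 54 [ 0.556  -0.2935  0.0537] ((0.5557903051376343, -0.2934456467628479), (0.0034545473754405975, 0.013942556455731392), 15.851825714111328)
0.047 [326.5021 314.0962] 239 [ 0.7381 -0.05    0.0535] ((0.7355679273605347, -0.048161450773477554), (0.03497208654880524, 0.028165530413389206), 37.14815139770508)
0.047 [254.1136 341.6169] 308 [ 0.7227 -0.1763  0.0543] ((0.7179496884346008, -0.1728532314300537), (0.04033970087766647, 0.033491555601358414), 55.06137466430664)
amber [ 0.7086 -0.1621  0.085 ]
glue [ 0.728  -0.0424  0.0744]
drv [ 0.4271 -0.1692  0.0248]
restcrown [ 0.5793 -0.0391  0.0547]
beamtop [ 0.5497 -0.1696  0.233 ]
```

```bash
python3 - <<'E'
import cv2
a=cv2.imread('pics/top0.png')[140:300,200:400]
cv2.imwrite('pics/c1.png',cv2.resize(a,None,fx=4,fy=3.75,interpolation=cv2.INTER_CUBIC))
E
```

```text
(no output)
```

View pics/c1.png

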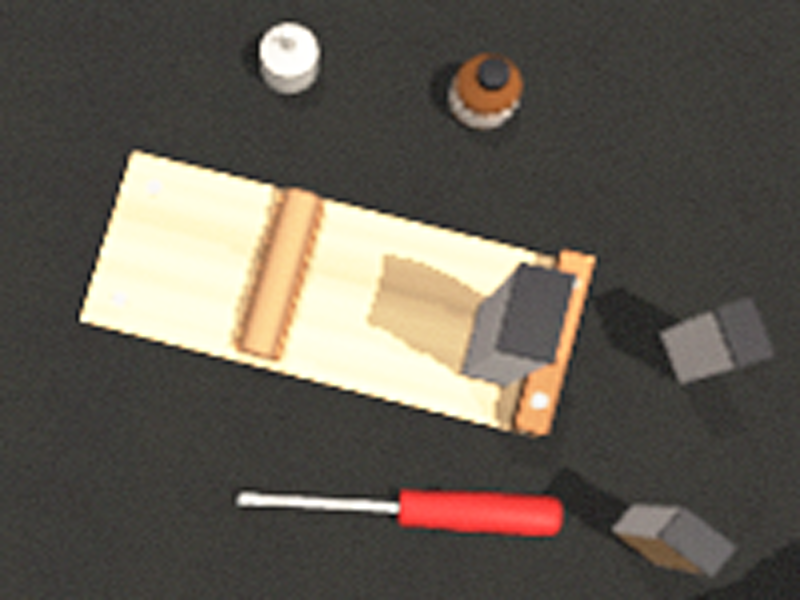

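```bash
python3 - <<'E'
from h import *
np.set_printoptions(precision=4,suppress=True)
s=bot.state(); print(s['time_s'],s['eef_pos'],s['tcp_rot'],s['contact_force'],s['finger_gap'],bot.tip_extent)
E
```

```text
0.1 [ 0.2872 -0.6105  0.2527] [[ 0.9049  0.4257 -0.0006]
 [ 0.4257 -0.9049  0.001 ]
 [-0.0001 -0.0011 -1.    ]] [ 0.1763 -0.7341  0.6264] 0.08519259732714564 0.022
```

servo_tool:
  series:
    - [1,10,15,50,0,0,0]
    - [1,40,65,75,0,0,-5]
    - [1,70,120,75,0,0,-10]
    - [1,100,170,75,0,0,-15]
    - [1,130,225,75,0,0,-20]
    - [1,160,275,75,0,0,-25]
    - [1,190,325,75,0,0,-30]
    - [1,220,375,75,0,0,-35]
    - [1,245,420,75,0,0,-39]
    - [1,254,434,75,0,0,-39]

```text
time_s: 1.35
eef_pos: [0.5425, -0.1733, 0.328]
tcp_rot: [[0.972, -0.235, -0.0], [-0.235, -0.972, 0.001], [-0.0, -0.001, -1.0]]
contact_force: [0.2, -1.7, -0.3]
finger_gap: 0.0854
grasp_force: 0.0
```

```bash
python3 - <<'E'
from h import *
np.set_printoptions(precision=4,suppress=True)
snap('wrist','w1'); C=cloud('w1'); x,y,z=C[...,0],C[...,1],C[...,2]
for lo,hi in((.222,.245),(.046,.06)):
    m=(z>lo)&(z<hi)&(abs(x-.55)<.13)&(y<.05)&(y>-.3)
    k,l,s,c=cv2.connectedComponentsWithStats(m.astype('u1'))
    for i in range(1,k):
        if s[i,4]>100: q=C[l==i]; print(lo,c[i],s[i],q.mean(0),cv2.minAreaRect(q[:,:2].astype(np.float32)))
print(bot.state()['joint_positions'],bot.state()['eef_pos'])
E
```

```text
0.222 [286.1646 218.1235] [ 267  187   39   64 2388] [ 0.5422 -0.1787  0.233 ] ((0.5403957366943359, -0.178254634141922), (0.030532006174325943, 0.050993502140045166), 77.36563873291016)
0.046 [308.6705 161.3918] [ 301  123   17   87 1123] [ 0.5489 -0.2151  0.0527] ((0.5407847166061401, -0.21245655417442322), (0.020124975591897964, 0.11929403245449066), 76.24398803710938)
0.046 [182.3037 165.7337] [ 170  127   25   80 1307] [ 0.5839 -0.0452  0.0524] ((0.5815339088439941, -0.042912356555461884), (0.02355044335126877, 0.11015616357326508), 76.47718811035156)
[ 0.2969  0.2002 -0.1178  1.7477  0.024   1.1955 -1.6344] [ 0.543 -0.173  0.328]
```

View pics/w1.png

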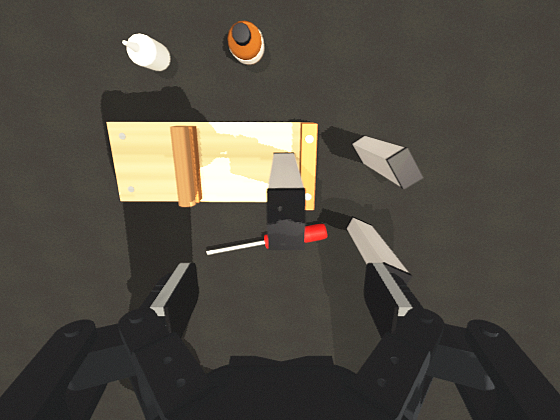

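The wrist view shows the beam top at (286,218), between the open fingers. All three views agree on its position.

servo_tool:
  series:
    - [1,-2.5,-5,-15,0,0,0]
    - [1,-2.5,-5,-45,0,0,0]
    - [1,-2.5,-5,-80,0,0,0]
    - [1,-2.5,-5,-108,0,0,0]
    - [1,-2.5,-5,-121,0,0,0]
    - [0.7,-2.5,-5,-121,0,0,0]
    - [0.55,-2.5,-5,-121,0,0,0]
    - [0.5,-2.5,-5,-121,0,0,0]
    - [0.5,-2.5,-5,-121,0,0,0]

```text
time_s: 2.52
eef_pos: [0.5391, -0.1818, 0.2079]
tcp_rot: [[0.971, -0.239, 0.001], [-0.239, -0.971, -0.0], [0.001, 0.0, -1.0]]
contact_force: [-0.1, 0.4, -0.1]
finger_gap: 0.0424
grasp_force: 0.0
```

servo_tool:
  series:
    - [0.46,0,0,0,0,0,0]
    - [0.46,0,0,0,0,0,0]

```text
time_s: 2.78
eef_pos: [0.5389, -0.1817, 0.2074]
tcp_rot: [[0.971, -0.239, 0.0], [-0.239, -0.971, -0.0], [0.0, -0.0, -1.0]]
contact_force: [-0.4, -0.3, -0.4]
finger_gap: 0.0392
grasp_force: 0.1
```

```bash
cat > tab.py <<'E'
from h import *
np.set_printoptions(precision=1,suppress=True)
u=np.array([.235,.972,0]);Z=np.array([0,0,1.]);
def tcp(th,h=195,w=15,tilt=None):
    t=np.radians(th); return 1e3*np.array([.5404,-.178,.012])+15*u+h*(u*np.sin(t)+Z*np.cos(t))+w*(-u*np.cos(t)+Z*np.sin(t))
E
python3 - <<'E'
from tab import *
s=bot.state(); print(s['eef_pos']*1e3,s['contact_force'],s['finger_gap'])
for t in range(0,76,3): print(t,tcp(t)-tcp(0),t*np.array([-.972,.235]))
E
```

```text
[ 538.9 -181.7  207.4] [-0.4 -0.3 -0.4] 0.03916816529529074
0 [0. 0. 0.] [-0.  0.]
3 [2.4 9.9 0.5] [-2.9  0.7]
6 [ 4.8 19.9  0.5] [-5.8  1.4]
9 [ 7.2 29.8 -0.1] [-8.7  2.1]
12 [ 9.6 39.7 -1.1] [-11.7   2.8]
15 [12.  49.6 -2.8] [-14.6   3.5]
18 [14.3 59.3 -4.9] [-17.5   4.2]
21 [16.7 68.9 -7.6] [-20.4   4.9]
24 [ 18.9  78.4 -10.8] [-23.3   5.6]
27 [ 21.2  87.6 -14.4] [-26.2   6.3]
30 [ 23.4  96.7 -18.6] [-29.2   7. ]
33 [ 25.5 105.6 -23.3] [-32.1   7.8]
36 [ 27.6 114.2 -28.4] [-35.    8.5]
39 [ 29.6 122.5 -34. ] [-37.9   9.2]
42 [ 31.6 130.6 -40. ] [-40.8   9.9]
45 [ 33.4 138.3 -46.5] [-43.7  10.6]
48 [ 35.2 145.7 -53.4] [-46.7  11.3]
51 [ 36.9 152.7 -60.6] [-49.6  12. ]
54 [ 38.5 159.4 -68.2] [-52.5  12.7]
57 [ 40.  165.6 -76.2] [-55.4  13.4]
60 [ 41.4 171.4 -84.5] [-58.3  14.1]
63 [ 42.8 176.8 -93.1] [-61.2  14.8]
66 [  44.   181.8 -102. ] [-64.2  15.5]
69 [  45.   186.3 -111.1] [-67.1  16.2]
72 [  46.   190.3 -120.5] [-70.   16.9]
75 [  46.9  193.9 -130. ] [-72.9  17.6]
```

servo_tool:
  series:
    - [0.46,1.2,5,0.3,-1.5,0.4,0]
    - [0.46,2.4,9.9,0.5,-2.9,0.7,0]
    - [0.46,3.6,15,0.5,-4.4,1.1,0]
    - [0.46,4.8,19.9,0.5,-5.8,1.4,0]
    - [0.46,6,25,0.2,-7.3,1.8,0]
    - [0.46,7.2,29.8,-0.1,-8.7,2.1,0]
    - [0.46,8.4,35,-0.6,-10.2,2.5,0]
    - [0.46,9.6,39.7,-1.1,-11.7,2.8,0]

```text
time_s: 3.78
eef_pos: [0.5485, -0.1418, 0.2062]
tcp_rot: [[0.971, -0.233, -0.049], [-0.238, -0.95, -0.204], [0.001, 0.209, -0.978]]
contact_force: [0.9, -0.9, 1.0]
finger_gap: 0.0395
grasp_force: 0.0
```

```bash
python3 - <<'E'
from h import *
snap('scene','s2'); s=bot.state(); print(s['contact_force'],s['finger_gap'],s['grasp_force'],s['joint_positions'])
a=cv2.imread('pics/s2.png')[130:350,60:360]; cv2.imwrite('pics/s2c.png',cv2.resize(a,None,fx=2.6,fy=2.6))
E
```

```text
[ 0.20642104  1.77216928 -0.59801866] 0.03915872349931198 0.0 [ 0.09642116  0.31451362 -0.09217499  1.89566795  0.2800821   0.999011
 -1.96204836]
```

View pics/s2c.png

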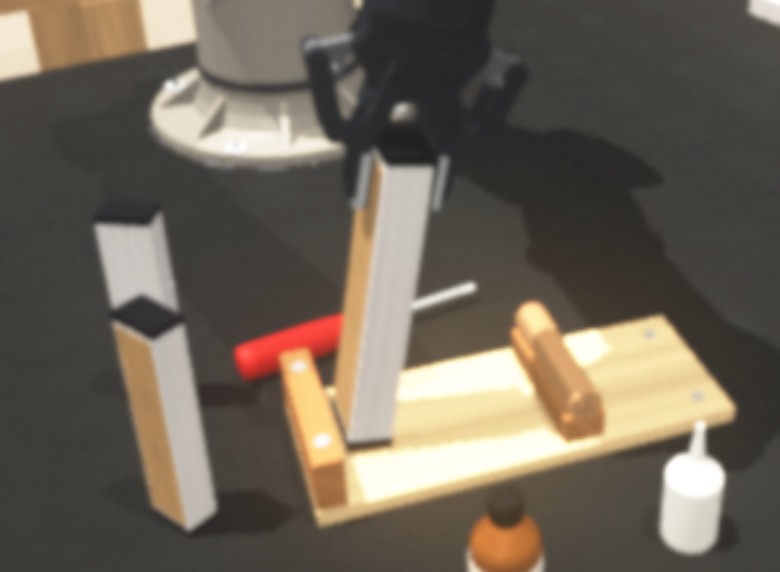

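The crop shows the beam leaning about 11° between the fingertips, its front lower edge on the board. I'll continue slowly.

servo_tool:
  series:
    - [0.46,1.2,5,-0.8,-1.5,0.4,0]
    - [0.46,2.4,9.9,-1.7,-2.9,0.7,0]
    - [0.46,3.6,14.7,-2.7,-4.4,1,0]
    - [0.46,4.7,19.6,-3.8,-5.8,1.4,0]
    - [0.46,5.9,24.4,-5.1,-7.3,1.7,0]
    - [0.46,7.1,29.2,-6.5,-8.7,2.1,0]
    - [0.46,8.2,34,-8,-10.2,2.4,0]
    - [0.46,9.3,38.7,-9.7,-11.6,2.8,0]

```text
time_s: 4.82
eef_pos: [0.5578, -0.103, 0.1964]
tcp_rot: [[0.971, -0.218, -0.095], [-0.238, -0.887, -0.396], [0.002, 0.408, -0.913]]
contact_force: [0.3, 0.5, 0.3]
finger_gap: 0.0391
grasp_force: 0.2
```

```bash
python3 - <<'E'
from h import *
s=bot.state(); print(s['contact_force'],s['finger_gap'],s['grasp_force'],s['joint_positions'])
E
```

```text
[0.31221263 0.54924746 0.26146154] 0.03906356104865363 0.19658271688967943 [-0.0876247   0.37780137 -0.07539817  1.87906181  0.46659077  1.10418219
 -2.23042632]
```

servo_tool:
  series:
    - [0.46,1.2,4.6,-1.8,-1.5,0.4,0]
    - [0.46,2.3,9.2,-3.6,-2.9,0.7,0]
    - [0.46,3.4,13.8,-5.7,-4.4,1,0]
    - [0.46,4.5,18.3,-7.8,-5.8,1.4,0]
    - [0.46,5.6,22.8,-10.1,-7.3,1.7,0]
    - [0.46,6.6,27.2,-12.5,-8.7,2.1,0]
    - [0.46,7.7,31.5,-15,-10.2,2.4,0]
    - [0.46,8.7,35.8,-17.6,-11.7,2.8,0]
    - [0.46,9.7,40,-20.3,-13.1,3.2,0]
    - [0.46,10.7,44.1,-23.2,-14.6,3.6,0]

```text
time_s: 6.08
eef_pos: [0.5685, -0.059, 0.1731]
tcp_rot: [[0.971, -0.185, -0.149], [-0.238, -0.754, -0.613], [0.002, 0.631, -0.776]]
contact_force: [0.1, -0.1, -0.2]
finger_gap: 0.0395
grasp_force: 0.4
```

```bash
python3 - <<'E'
from h import *
snap('scene','s3'); s=bot.state(); print(s['contact_force'],s['finger_gap'],s['grasp_force'],s['joint_positions'])
a=cv2.imread('pics/s3.png')[130:350,60:360]; cv2.imwrite('pics/s3c.png',cv2.resize(a,None,fx=2.6,fy=2.6))
E
```

```text
[-1.06312584  2.31834271 -1.44605522] 0.03917363368199029 0.37371067330241203 [-0.28146638  0.52128804 -0.05168206  1.82571335  0.61711112  1.27433571
 -2.47280489]
```

View pics/s3c.png

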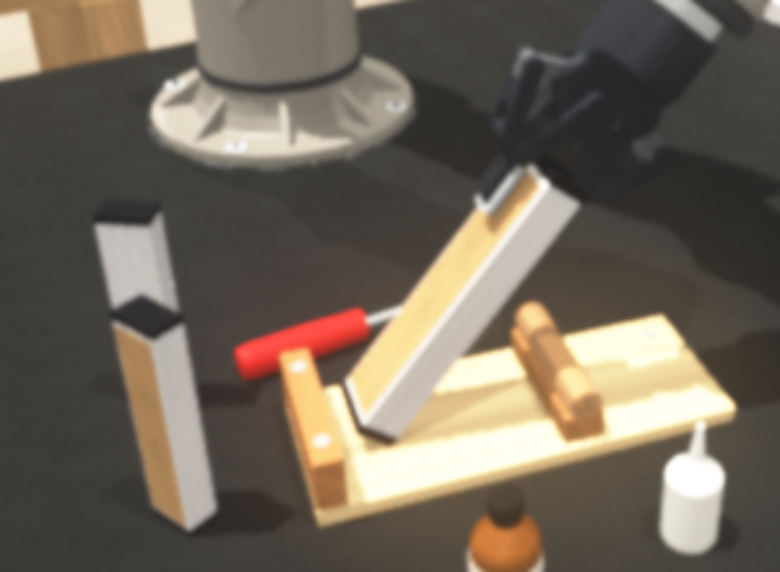

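```bash
python3 - <<'E'
from tab import *
def f(th,ph,g,b):
    p=np.radians(ph); E=tcp(th,220,0); d=-(u*np.sin(p)+Z*np.cos(p)); n=-u*np.cos(p)+Z*np.sin(p)
    return E-b*d+g/2*n
o=f(39,39,39,-25)
for k in range(0,29):
    th=39+1.2*k; ph=min(39+.6*k,50); g=min(39+1.6*k,80); b=-25+.4*k
    if k in(10,20): print('--'); 
    print(k,round(th,1),round(g/85,2),f(th,ph,g,b)-o,(ph-39)*np.array([-.972,.235]),'Ez',tcp(th,220,0)[2])
    if k in (10,20): o=f(th,ph,g,b)
E
```

```text
0 39.0 0.46 [0. 0. 0.] [-0.  0.] Ez 182.9721115205336
1 40.2 0.48 [ 0.7  3.  -1.8] [-0.6  0.1] Ez 180.03512629962128
2 41.4 0.5 [ 1.5  6.  -3.7] [-1.2  0.3] Ez 177.0244353187011
3 42.6 0.52 [ 2.2  9.  -5.6] [-1.7  0.4] Ez 173.94135916634156
4 43.8 0.53 [ 2.9 11.9 -7.6] [-2.3  0.6] Ez 170.7872501816397
5 45.0 0.55 [ 3.6 14.7 -9.6] [-2.9  0.7] Ez 167.56349186104046
6 46.2 0.57 [  4.2  17.5 -11.7] [-3.5  0.8] Ez 164.2714982514895
7 47.4 0.59 [  4.9  20.3 -13.9] [-4.1  1. ] Ez 160.9127133301854
8 48.6 0.61 [  5.6  23.  -16.1] [-4.7  1.1] Ez 157.4886103712034
9 49.8 0.63 [  6.2  25.7 -18.4] [-5.2  1.3] Ez 154.00069129926914
--
10 51.0 0.65 [  6.8  28.3 -20.8] [-5.8  1.4] Ez 150.45048603096424
11 52.2 0.67 [ 0.6  2.6 -2.4] [-6.4  1.6] Ez 146.8395518036548
12 53.4 0.68 [ 1.2  5.1 -4.9] [-7.   1.7] Ez 143.1694724924355
13 54.6 0.7 [ 1.8  7.5 -7.4] [-7.6  1.8] Ez 139.44185791538933
14 55.8 0.72 [ 2.4  9.9 -9.9] [-8.2  2. ] Ez 135.65834312746875
15 57.0 0.74 [  3.   12.3 -12.5] [-8.7  2.1] Ez 131.82058770330596
16 58.2 0.76 [  3.5  14.6 -15.2] [-9.3  2.3] Ez 127.93027500926905
17 59.4 0.78 [  4.1  16.8 -17.9] [-9.9  2.4] Ez 123.98911146508172
18 60.6 0.8 [  4.6  19.  -20.6] [-10.5   2.5] Ez 119.998825795331
19 61.8 0.82 [  5.1  21.  -23.7] [-10.7   2.6] Ez 115.9611682711919
--
20 63.0 0.84 [  5.5  22.8 -26.9] [-10.7   2.6] Ez 111.8779099427003
21 64.2 0.85 [ 0.4  1.8 -3.3] [-10.7   2.6] Ez 107.75084186191205
22 65.4 0.87 [ 0.8  3.5 -6.6] [-10.7   2.6] Ez 103.58177429728825
23 66.6 0.89 [ 1.2  5.1 -9.9] [-10.7   2.6] Ez 99.37253593965177
24 67.8 0.91 [  1.6   6.6 -13.3] [-10.7   2.6] Ez 95.1249731000628
25 69.0 0.93 [  2.    8.1 -16.7] [-10.7   2.6] Ez 90.84094889996608
26 70.2 0.94 [  2.3   9.6 -20.4] [-10.7   2.6] Ez 86.52234245396407
27 71.4 0.94 [  2.8  11.4 -24.5] [-10.7   2.6] Ez 82.17104804557536
28 72.6 0.94 [  3.2  13.1 -28.6] [-10.7   2.6] Ez 77.78897429633908
```

servo_tool:
  series:
    - [0.48,0.7,3,-1.8,-0.6,0.1,0]
    - [0.5,1.5,6,-3.7,-1.2,0.3,0]
    - [0.52,2.2,9,-5.6,-1.7,0.4,0]
    - [0.53,2.9,11.9,-7.6,-2.3,0.6,0]
    - [0.55,3.6,14.7,-9.6,-2.9,0.7,0]
    - [0.57,4.2,17.5,-11.7,-3.5,0.8,0]
    - [0.59,4.9,20.3,-13.9,-4.1,1,0]
    - [0.61,5.6,23,-16.1,-4.7,1.1,0]
    - [0.63,6.2,25.7,-18.4,-5.2,1.3,0]
    - [0.65,6.8,28.3,-20.8,-5.8,1.4,0]

```text
time_s: 7.38
eef_pos: [0.5753, -0.0308, 0.1523]
tcp_rot: [[0.971, -0.169, -0.167], [-0.238, -0.687, -0.687], [0.002, 0.707, -0.707]]
contact_force: [0.3, 0.7, -0.2]
finger_gap: 0.056
grasp_force: 0.4
```

servo_tool:
  series:
    - [0.67,0.6,2.6,-2.4,-0.6,0.2,0]
    - [0.68,1.2,5.1,-4.9,-1.2,0.3,0]
    - [0.7,1.8,7.5,-7.4,-1.8,0.4,0]
    - [0.72,2.4,9.9,-9.9,-2.4,0.6,0]
    - [0.74,3,12.3,-12.5,-2.9,0.7,0]
    - [0.76,3.5,14.6,-15.2,-3.5,0.9,0]
    - [0.78,4.1,16.8,-17.9,-4.1,1,0]
    - [0.8,4.6,19,-20.6,-4.7,1.1,0]
    - [0.82,5.1,21,-23.7,-4.9,1.2,0]
    - [0.84,5.5,22.8,-26.9,-4.9,1.2,0]

```text
time_s: 8.62
eef_pos: [0.5808, -0.008, 0.1253]
tcp_rot: [[0.971, -0.154, -0.181], [-0.237, -0.624, -0.745], [0.002, 0.766, -0.643]]
contact_force: [0.5, -1.8, -0.6]
finger_gap: 0.0715
grasp_force: 0.4
```

```bash
python3 - <<'E'
from h import *
snap('scene','s4'); s=bot.state(); print(s['contact_force'],s['finger_gap'],s['grasp_force'],s['joint_positions'])
a=cv2.imread('pics/s4.png')[130:350,100:400]; cv2.imwrite('pics/s4c.png',cv2.resize(a,None,fx=2.6,fy=2.6))
E
```

```text
[ 0.05164162 -0.0243575  -1.66378273] 0.07188710733255894 0.4625081503763795 [-0.41709483  0.70141138 -0.03007877  1.74199405  0.66678035  1.39569312
 -2.62105896]
```

View pics/s4c.png

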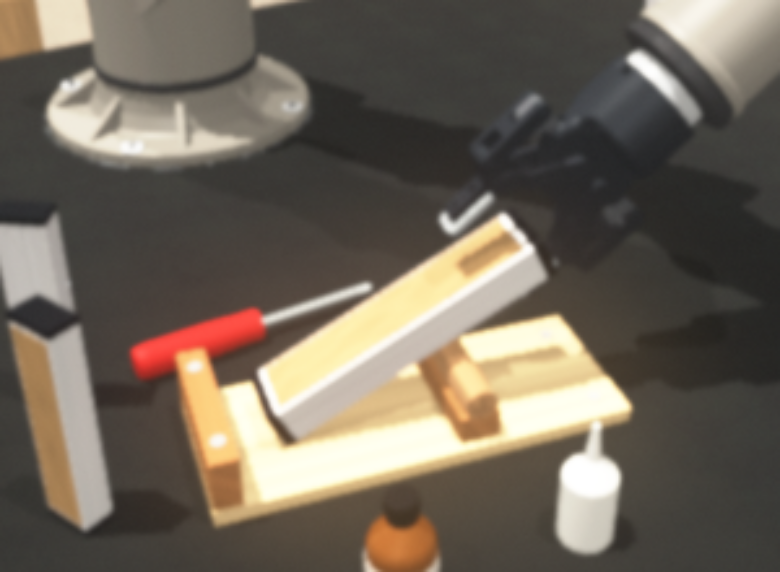

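The beam rests only on the front fingertip, with a small gap left to the cork. I'll land it slower.

servo_tool:
  series:
    - [0.85,0.4,1.8,-3.3,0,0,0]
    - [0.87,0.8,3.5,-6.6,0,0,0]
    - [0.88,1,4.3,-8.2,0,0,0]
    - [0.89,1.2,5.1,-9.9,0,0,0]
    - [0.9,1.4,5.8,-11.6,0,0,0]
    - [0.91,1.6,6.6,-13.3,0,0,0]
    - [0.92,1.8,7.3,-15,0,0,0]
    - [0.93,2,8.1,-16.7,0,0,0]
    - [0.94,2.2,8.8,-18.5,0,0,0]
    - [0.94,2.3,9.6,-20.4,0,0,0]

```text
time_s: 9.93
eef_pos: [0.5831, 0.0015, 0.1051]
tcp_rot: [[0.971, -0.154, -0.181], [-0.237, -0.624, -0.745], [0.002, 0.766, -0.643]]
contact_force: [0.7, -0.5, -0.9]
finger_gap: 0.0799
grasp_force: 0.4
```

servo_tool:
  series:
    - [0.94,0.2,0.6,-1.4,0,0,0]
    - [0.94,0.4,1.2,-2.8,0,0,0]
    - [0.94,0.5,1.8,-4.2,0,0,0]
    - [0.94,0.7,2.4,-5.6,0,0,0]
    - [0.94,0.8,3,-7,0,0,0]
    - [0.94,1,3.6,-8.4,0,0,0]
    - [0.94,1.2,4.2,-9.8,0,0,0]
    - [0.94,1.4,5,-11.2,0,0,0]
    - [0.94,1.6,6,-12.6,0,0,0]
    - [0.94,1.8,7,-14,0,0,0]

```text
time_s: 11.18
eef_pos: [0.5849, 0.0085, 0.0911]
tcp_rot: [[0.971, -0.154, -0.181], [-0.237, -0.624, -0.745], [0.002, 0.766, -0.643]]
contact_force: [0.0, -0.4, -0.3]
finger_gap: 0.08
grasp_force: 0.0
```

```bash
python3 - <<'E'
from h import *
snap('scene','s5'); s=bot.state(); print(s['contact_force'],s['finger_gap'],s['grasp_force'],s['joint_positions'])
a=cv2.imread('pics/s5.png')[130:350,100:400]; cv2.imwrite('pics/s5c.png',cv2.resize(a,None,fx=2.6,fy=2.6))
E
```

```text
[ 0.21039737 -0.04111907 -0.58173509] 0.08009741341132752 0.0 [-0.43968965  0.76077356 -0.02565319  1.72157625  0.65769119  1.37077878
 -2.65410117]
```

View pics/s5c.png

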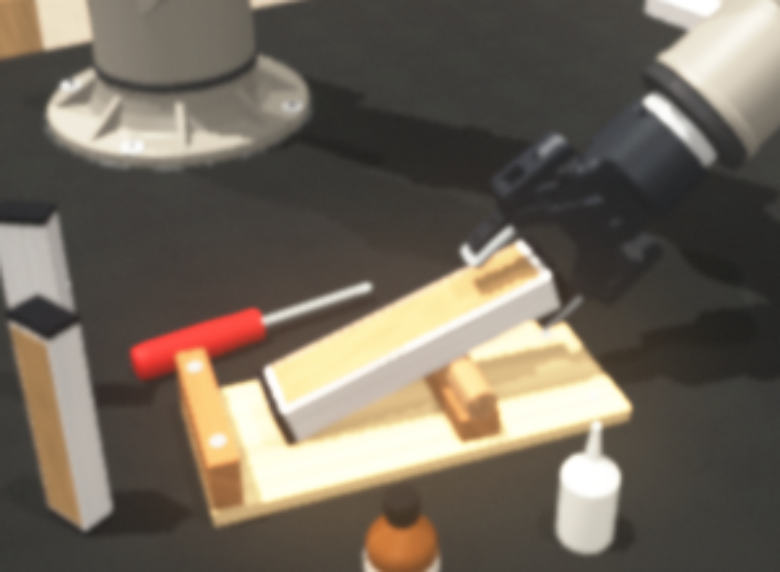

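The beam now rests on the cork and the pads carry no load. I'll back out along the tool axis, shut the fingers, and spin the wrist a quarter turn back to free joint 7.

servo_tool:
  series:
    - [0.94,0.5,2,-2.3,0,0,0]
    - [0.94,1,4,-4.6,0,0,0]
    - [0.94,4,16,6,0,0,0]
    - [0.94,8,34,21,0,0,0]
    - [0.94,12,52,37,0,0,0]
    - [0.94,17,71,53,0,0,0]
    - [0.94,19,80,62,0,0,0]
    - [0.5,19,80,62,0,0,0]
    - [0,19,80,62,0,0,0]

```text
time_s: 12.35
eef_pos: [0.6036, 0.0876, 0.1529]
tcp_rot: [[0.971, -0.154, -0.181], [-0.238, -0.623, -0.745], [0.001, 0.767, -0.642]]
contact_force: [-0.6, 0.1, 0.6]
finger_gap: 0.0453
grasp_force: 0.0
```

servo_tool:
  series:
    - [0,0,0,0,1.6,6.7,5.8]
    - [0,0,0,0,3.4,14.2,12.2]
    - [0,0,0,0,5.3,21.7,18.6]
    - [0,0,0,0,7.1,29.2,25.2]
    - [0,0,0,0,8.9,36.6,31.6]
    - [0,0,0,0,10.7,44,38]
    - [0,0,0,0,12.5,51.5,44.4]
    - [0,0,0,0,14.3,59,50.8]
    - [0,0,0,0,16.1,66.3,57.2]
    - [0,0,0,0,16.3,67,57.9]

```text
time_s: 13.6
eef_pos: [0.6036, 0.0874, 0.1526]
tcp_rot: [[0.153, 0.971, -0.182], [0.624, -0.238, -0.744], [-0.766, 0.0, -0.643]]
contact_force: [-0.6, -0.1, 0.5]
finger_gap: 0.0001
grasp_force: 0.0
```

```bash
python3 - <<'E'
from tab import *
np.set_printoptions(precision=3,suppress=True)
s=bot.state(); print(s['time_s'],s['joint_positions'],s['eef_pos'],s['tcp_rot'],s['finger_gap'])
snap('top','t6');snap('scene','s6')
for n in('t6','s6'):
    C=cloud(n); D=(C-np.array([.5408,-.2118,0]))*1
    S=D[...,0]*u[0]+D[...,1]*u[1]-.010; V=-D[...,0]*u[1]+D[...,1]*u[0]; z=C[...,2]
    m=(abs(V-.008)<.02)&(S>.01)&(S<.24)&(z>.03)&(z<.13)
    top=[]
    for a in np.arange(.02,.26,.02):
        k=m&(abs(S-a)<.004); print(n,round(a,2),np.nanmax(z[k]) if k.any() else None,end='; ')
    k=(S>.17)&(S<.26)&(z>.07)&(z<.125)&(abs(V-.008)<.03)
    if k.any(): print('\nend S',np.percentile(S[k],[50,95,99.5]),'V',V[k].min(),V[k].max(),'zmax',z[k].max())
for th in(71.4,75): print(th,tcp(th,220,15))
a=cv2.imread('pics/t6.png')[140:300,200:400]
cv2.imwrite('pics/t6c.png',cv2.resize(a,None,fx=4,fy=3.75,interpolation=cv2.INTER_CUBIC))
E
```

```text
13.6 [-0.31   0.763 -0.348  1.568  0.733  1.65  -1.156] [0.604 0.087 0.153] [[ 0.153  0.971 -0.182]
 [ 0.624 -0.238 -0.744]
 [-0.766  0.    -0.643]] 0.00014575868880693617
t6 0.02 None; t6 0.04 0.048636988096379064; t6 0.06 0.053660092650915425; t6 0.08 0.061987127428339006; t6 0.1 0.06905933168265421; t6 0.12 0.0776836399586407; t6 0.14 0.0825004291976077; t6 0.16 0.08775803358125889; t6 0.18 0.09570077137992805; t6 0.2 0.10166697192459839; t6 0.22 0.11028195622422565; t6 0.24 0.11305170744398163; 
end S [0.209 0.243 0.249] V -0.014456512307317738 0.036333510691689816 zmax 0.11305170744398163
s6 0.02 None; s6 0.04 0.04711706053660114; s6 0.06 0.05426686861135205; s6 0.08 0.05974547051768453; s6 0.1 0.06686340325002105; s6 0.12 0.07425310419195313; s6 0.14 0.0802815529087797; s6 0.16 0.08778630118916447; s6 0.18 0.09471704380980045; s6 0.2 0.10195123254842059; s6 0.22 0.10745495466370852; s6 0.24 0.11089299234305339; 
end S [0.206 0.236 0.242] V -0.019718699858944366 0.03382895439377921 zmax 0.11158295767168286
71.4 [591.8    34.6    96.388]
75 [592.951  39.36   83.429]
```

View pics/t6c.png

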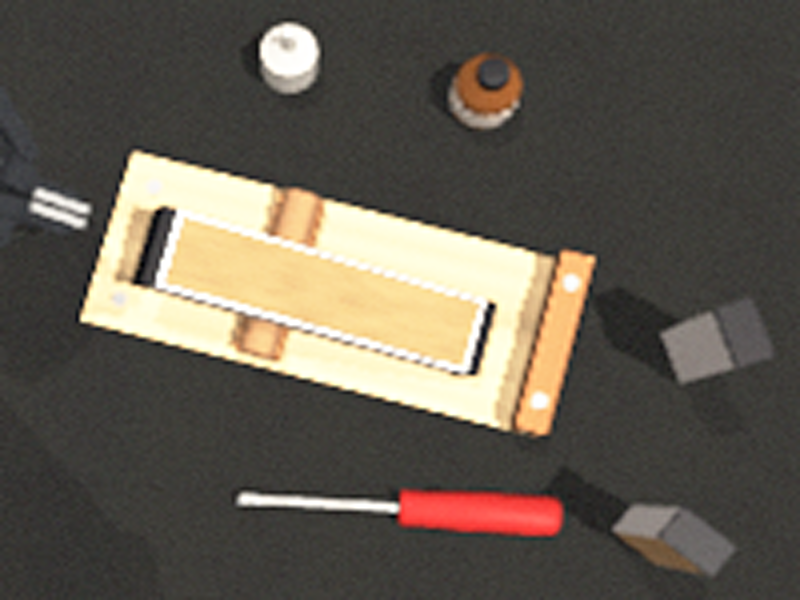

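The top view shows the beam landed on the rest, its foot about 30 mm short of the stop. The bystanders have not moved. I'll align the shut fingers with the beam slope just off its end face.

servo_tool:
  series:
    - [0,0,5,-3,-4,1,0]
    - [0,0,8,-10,-8,2,0]
    - [0,0,6,-20,-12,3,0]
    - [0,-1,0,-30,-16,4,0]
    - [0,-3,-10,-38,-20,5,0]
    - [0,-5,-20,-43,-21.4,5.2,0]
    - [0,-5,-20,-44,-21.4,5.2,0]
    - [0,-5,-20,-44,-21.4,5.2,0]

```text
time_s: 14.7
eef_pos: [0.5991, 0.0685, 0.1098]
tcp_rot: [[0.076, 0.972, -0.224], [0.301, -0.237, -0.924], [-0.95, 0.003, -0.311]]
contact_force: [-0.6, -0.7, -0.0]
finger_gap: -0.0
grasp_force: 0.0
```

```bash
python3 - <<'E'
from tab import *
np.set_printoptions(precision=3,suppress=True)
s=bot.state(); print(s['joint_positions'],s['eef_pos'],s['tcp_rot'],s['contact_force'])
print('tip',s['eef_pos']+.022*s['tcp_rot'][:,2])
snap('top','t7')
C=cloud('t7'); D=(C-np.array([.5408,-.2118,0]))
S=D[...,0]*u[0]+D[...,1]*u[1]-.010; V=-D[...,0]*u[1]+D[...,1]*u[0]; z=C[...,2]
for a in (.08,.12,.16,.2,.22,.235,.27,.275,.28,.285,.29):
    k=(abs(S-a)<.003)&(z>.05)&(abs(V)<.06); 
    if k.any(): print(a,V[k].min(),V[k].max(),np.median(z[k]),k.sum())
a=cv2.imread('pics/t7.png')[140:300,180:380]
cv2.imwrite('pics/t7c.png',cv2.resize(a,None,fx=4,fy=3.75,interpolation=cv2.INTER_CUBIC))
E
```

```text
[-0.429  0.977 -0.232  1.504  0.834  1.86  -1.224] [0.599 0.068 0.11 ] [[ 0.076  0.972 -0.224]
 [ 0.301 -0.237 -0.924]
 [-0.95   0.003 -0.311]] [-0.577 -0.673 -0.041]
tip [0.594 0.048 0.103]
0.08 -0.014051170511687208 0.034950328379690414 0.05718022512632459 50
0.12 -0.012985278059332677 0.035357264420374325 0.0708666235795431 52
0.16 -0.05292994412249895 0.05534980259155675 0.08182257098186507 94
0.2 -0.014297142661021778 0.035422719450449 0.0979004008763471 54
0.22 -0.013153377781576006 0.03562850603964848 0.10433948927064796 57
0.235 -0.013441279766811448 0.03620614728158368 0.10945504950888107 59
0.27 -0.002431501276575959 0.023593984152047345 0.11606306755620266 32
0.275 -0.003696964313518278 0.023593984152047345 0.11789897389606119 36
0.28 -0.0036227231630627105 0.02346494964892626 0.12008967289797079 34
0.285 -0.0036393855921383056 0.02346494964892626 0.12129167981843536 33
0.29 -0.004822408012320145 0.023709068630101325 0.12178493515362443 35
```

View pics/t7c.png

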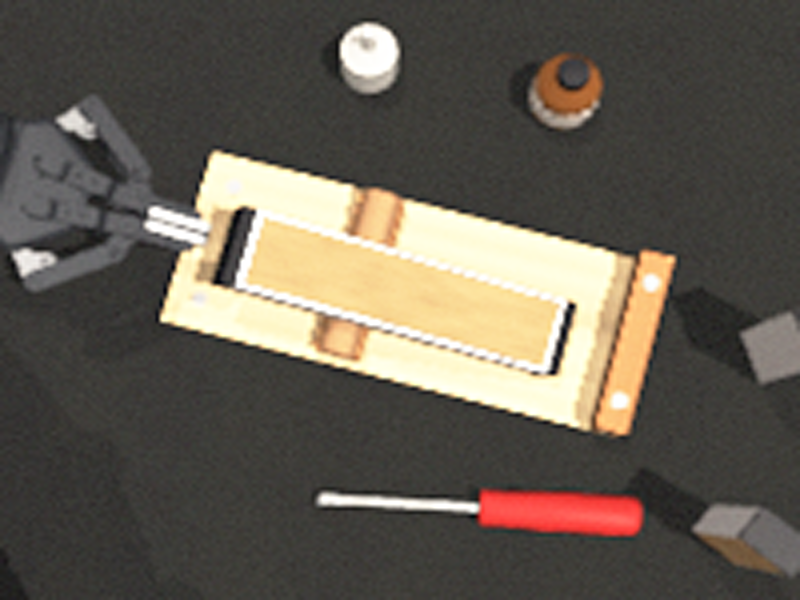

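The shut fingertips at about (205,235) are lined up with the beam end at (235,247), within 1 mm sideways. I'll push down along the slope.

servo_tool:
  series:
    - [0,-0.9,-3.9,-1.3,0,0,0]
    - [0,-1.9,-7.8,-2.6,0,0,0]
    - [0,-2.6,-10.7,-3.6,0,0,0]
    - [0,-3.1,-12.6,-4.3,0,0,0]
    - [0,-3.8,-15.6,-5.6,0,0,0]
    - [0,-4.5,-18.5,-6.9,0,0,0]
    - [0,-5.2,-21.4,-8.2,0,0,0]
    - [0,-5.9,-24.3,-9.5,0,0,0]
    - [0,-6.6,-27.2,-10.8,0,0,0]
    - [0,-6.6,-27.2,-10.8,0,0,0]

```text
time_s: 16.0
eef_pos: [0.5922, 0.0409, 0.0984]
tcp_rot: [[0.075, 0.972, -0.225], [0.3, -0.237, -0.924], [-0.951, 0.001, -0.309]]
contact_force: [0.8, 1.1, -0.1]
finger_gap: 0.0003
grasp_force: 0.0
```

```bash
cat > chk.py <<'E'
import sys
from tab import *
np.set_printoptions(precision=4,suppress=True)
def chk(n):
    s=bot.state(); print(s['time_s'],s['eef_pos'],s['contact_force'])
    snap('top',n); C=cloud(n); D=(C-np.array([.5408,-.2118,0]))
    S=D[...,0]*u[0]+D[...,1]*u[1]-.010; V=-D[...,0]*u[1]+D[...,1]*u[0]; z=C[...,2]
    k=(S<.2)&(S>-.002)&(z>.030)&(z<.047)&(abs(V-.011)<.02); print('heel S pct',np.percentile(S[k],[0,1,5,20]),k.sum())
    for lo,hi in((-.012,.0),(.0,.011),(.011,.022),(.022,.034)):
        q=(V>lo)&(V<hi)&(S>-.03)&(S<.26)&(z>.05)
        r=q&(S>.08)&(S<.15); print(lo,np.polyfit(S[r],z[r],1))
chk(sys.argv[1])
E
python3 chk.py t8
```

```text
16.0 [0.5922 0.0409 0.0984] [ 0.8003  1.1307 -0.124 ]
heel S pct [0.0021 0.0023 0.0025 0.0175] 133
-0.012 [0.2907 0.037 ]
0.0 [0.2889 0.0376]
0.011 [0.2887 0.0377]
0.022 [0.2949 0.0368]
```

servo_tool:
  series:
    - [0,-0.5,-2,-0.9,0,0,0]
    - [0,-1,-4,-1.8,0,0,0]
    - [0,-1.5,-6,-2.7,0,0,0]
    - [0,-1.9,-8,-3.5,0,0,0]
    - [0,-2.2,-9,-3.9,0,0,0]
    - [0,-2.4,-10,-4.3,0,0,0]

```text
time_s: 16.8
eef_pos: [0.5898, 0.0312, 0.094]
tcp_rot: [[0.075, 0.972, -0.224], [0.3, -0.236, -0.924], [-0.951, 0.002, -0.309]]
contact_force: [0.0, 1.3, -0.5]
finger_gap: -0.0001
grasp_force: 0.5
```

servo_tool:
  series:
    - [0,-0.3,-1,-0.4,0,0,0]
    - [0,-0.5,-2,-0.7,0,0,0]

```text
time_s: 17.05
eef_pos: [0.5896, 0.03, 0.0936]
tcp_rot: [[0.075, 0.972, -0.223], [0.301, -0.236, -0.924], [-0.951, 0.002, -0.31]]
contact_force: [3.1, 12.3, 5.1]
finger_gap: -0.0
grasp_force: 6.3
```

```bash
python3 chk.py t9
```

```text
17.05 [0.5896 0.03   0.0936] [ 3.0733 12.2523  5.1201]
heel S pct [0.0018 0.0022 0.0026 0.0062] 139
-0.012 [0.2727 0.0405]
0.0 [0.2508 0.043 ]
0.011 [0.2667 0.0414]
0.022 [0.267  0.0413]
```

The force jumped to 13 N and the slope is 15°, so the heel is against the stop. I'll press a little more to seat it, then back off.

servo_tool:
  series:
    - [0,-0.3,-1,-0.3,0,0,0]
    - [0,-0.3,-1.2,-0.4,0,0,0]
    - [0,-0.3,-1.2,-0.4,0,0,0]

```text
time_s: 17.48
eef_pos: [0.5896, 0.0299, 0.0935]
tcp_rot: [[0.075, 0.972, -0.222], [0.302, -0.235, -0.924], [-0.95, 0.002, -0.311]]
contact_force: [2.5, 14.9, 6.8]
finger_gap: -0.0001
grasp_force: 8.2
```

servo_tool:
  series:
    - [0,0.3,1.2,0.4,0,0,0]
    - [0,0.7,3,1,0,0,0]
    - [0,2,8,2.7,0,0,0]
    - [0,6,25,8.5,0,0,0]
    - [0,11,46,20,0,0,0]
    - [0,16,66,40,0,0,0]
    - [0,18,75,60,0,0,0]
    - [0,18,75,60,0,0,0]

```text
time_s: 18.48
eef_pos: [0.6076, 0.1045, 0.1548]
tcp_rot: [[0.077, 0.972, -0.223], [0.302, -0.235, -0.924], [-0.95, 0.004, -0.312]]
contact_force: [0.2, -0.2, -0.5]
finger_gap: -0.0001
grasp_force: 0.0
```

```bash
python3 chk.py t10; python3 -c "
import cv2
a=cv2.imread('pics/t10.png')[170:270,260:360]
cv2.imwrite('pics/t10c.png',cv2.resize(a,None,fx=6,fy=6,interpolation=cv2.INTER_CUBIC))"
```

```text
18.475 [0.6076 0.1045 0.1548] [ 0.2459 -0.2379 -0.4681]
heel S pct [0.0023 0.0024 0.0031 0.0062] 141
-0.012 [0.2696 0.0407]
0.0 [0.2764 0.0401]
0.011 [0.2631 0.0416]
0.022 [0.2648 0.0412]
```

View pics/t10c.png

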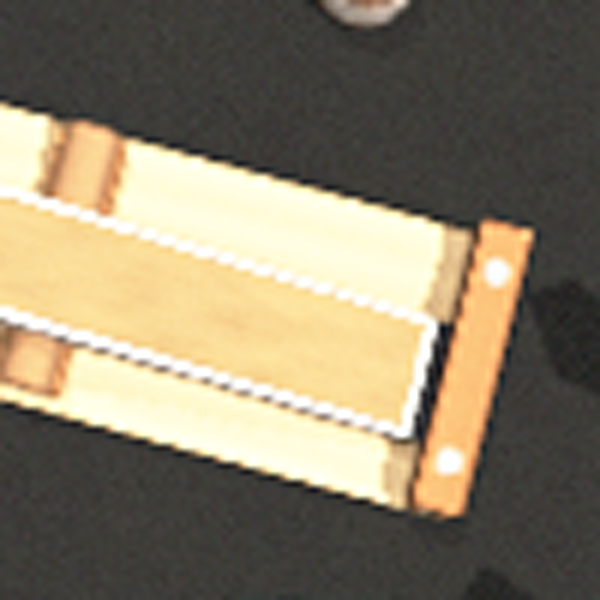

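The foot's black cap at (435,375) is flush against the stop face and square to it. The arm is clear of everything.

```bash
python3 -c "
from bench import bot
print(bot.finish_job())"
```

```text
the job is handed in; nothing more can be done
None
```

The beam now lies on the cork rest with its foot against the stop; I eased it down with the front fingertip under it, then pushed it home with shut fingertips. The bottles and screwdriver were not touched, and I handed the job in at about 18.5 s. No verdict came back.

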